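# Hold the lounge lock box open with its key

### The job

Take the round-headed hollow key out of its wooden block and push it over the post of the lock on the grey box, past the sticky pins, until it is fully home. Then turn it a quarter turn clockwise (seen from above) and finish while still gripping the key and holding it turned, because the lock springs back; leave the other key and everything else on the table alone.

Things in the scene. Friction and masses are not known exactly. Their poses are not given: they have to be found in the camera images.
- key_bow (a point): Centre of the round flat steel head of the key to use: a disc 36 mm across, 10 mm thick, standing upright, faces along the key's own +y and -y (grip across these 10 mm). z points up the shank; x is horizontal, the way the bit sticks out. The tip lies 63 mm below, the shank begins 17 mm below. Mass about 70 g.
- key_tip (a point): Centre of the lower end of the same key's shank, same axes. The shank is a tube 12 mm outside, bore 7 mm, 46 mm long. At its lower end one bit (flag) sticks out to +x, reaching 16 mm from the axis, 5 mm thick, 9 mm high, flush with the tip, lower edge rounded.
- key_block (a point): Centre of the top of the fixed dark wooden block (60 x 60 mm, 34 mm high) in which the key stands upright at the start, tip 4 mm above the table in a keyhole-shaped well 30 mm deep with about 1.5 mm play. Lift the key straight up by 35 mm or more before moving aside. x points as the key's bit.
- other_key_bow (a point): Head of the other steel key, as long as the first (tip 63 mm below), in a like block 15 to 26 cm from the first; their places may be exchanged. Its head is a straight T crossbar 44 mm wide, not a disc, and its shank is solid, so it does not fit. Leave it alone.
- lock_seat (a point): Bottom of the lock on its axis, where the key's tip rests when fully home: 70 mm above the table, level with the top of the fixed grey box (220 x 260 x 70 mm). z up; x horizontal, from the axis along the keyhole slot. A round post 5 mm thick stands on the axis from here to 27 mm above; the key's bore goes over it.
- lock_face (a point): On the same axis, same axes, level with the top of the steel lock case (56 x 56 mm, 22 mm high). The post sticks out 5 mm, pointed. The 8 mm thick top plate has a keyhole: 14.4 mm round the post, plus a slot 7.4 mm wide out to 17.5 mm from the axis along +x, with lips sloping in that stand 3 mm above the face. The key's bit must point along +x to enter.
- lock_pins (a point): Middle of the keyhole slot, 12.5 mm out from the axis, 18 mm above the seat. Four small sprung, sticky pins reach into the slot here; pushing the bit past them takes about 8 to 16 N downward, and small twists to and fro (up to 0.08 rad) help. Below, the bit drops between the jaws of the turning plug. The key can turn only when its tip is less than 5 mm from the seat.
- plug (a joint): Turn of the lock's plug in rad: 0 at rest, growing clockwise seen from above, stop at 1.75. A spring turns it back to 0 when let go (0.02 to 0.1 N m, growing with the turn). The bit has about 0.06 rad of play, so the key turns a little more than the plug. Turning draws back a brass bolt at the case's side nearest the robot.
There are look-alikes about, which are no part of the job. What is shaped like the part that bears key_bow but green or purple is not meant.

How it is judged (in metres and radians):
On the way, in this order (a step that is already met when the one before it is completed fails the run):
1. the key is lifted out of its block, gripped by the fingers (height (world z) of key_tip above 0.037 m and horizontal distance between key_tip and lock_seat above 0.03 m and contact force between the fingers and key above 1 N), for 0.1 s.
2. the key is fully home in the lock, not yet turned (z of key_tip in the frame of lock_seat below 0.0045 m and horizontal distance between key_tip and lock_seat below 0.004 m and value of joint plug below 0.4 rad), for 0.1 s.
3. the lock is turned a quarter and held (value of joint plug above 1.36 rad), for 0.5 s.
At the end, for the whole second after the job is handed in: The key stands upright (within 0.15 rad) and home in the lock (tip within 6.5 mm of the seat and 4 mm of the axis), the plug stands turned by at least 1.36 rad (a quarter turn less 12 degrees, or more), and the fingers still grip the key (value of joint plug above 1.36 rad and z of key_tip in the frame of lock_seat between -0.004 and 0.0065 m and horizontal distance between key_tip and lock_seat below 0.004 m and angle between key_bow's own z axis and vertical below 0.15 rad and contact force between the fingers and key above 1 N); the arm keeps its last pose, push and grip.
It fails at once if the other key is moved (distance of other_key_bow from where it was at the start of the episode above 0.02 m).
It fails at once if something else on the table is disturbed (distance of any of date_blocks, remote, mug, book, specs_case, pine_cone, cream_jar from where it was at the start of the episode above 0.03 m).
It also fails if it takes over 50 s, if anything falls off the work surface, if the arm or the gripper's body presses on something with over 40 N, if the wrist force passes 120 N, or if a joint passes its speed limit or range.

### The arm

A 6-joint arm with a two-finger parallel gripper is mounted at the origin on the work surface. World frame = base frame: x ahead of the robot, y to its left, z up, the work surface at z = 0. Lengths are in mm, angles in rad, forces in N, time in s.
With the tool pointing down it reaches from about 300 to 775 mm from the base axis. Payload 14.6 kg.
Tool frame: the origin (TCP) lies between the finger pads; the fingertips stand 11 mm ahead of it and the grasp point (between the pads) lies 8 mm behind it; z points along the fingers, y is the direction in which the jaws open and shut (so a half turn about z gives the same grasp; the last joint's range is limited). The gripper opens to 94 mm and grips with 3 to 60 N. Pads are 16 mm wide; open, the fingers measure 119 mm over their backs; the gripper's body (75 mm by 177 mm) begins 78 mm behind the grasp point.
Start: joints at [1.132, 0.3, 1.521, -0, 1.321, -0.067], TCP at [199.808, 512.412, 216.446] pointing down, gripper open.
Joint ranges: [-3.03, 3.03], [-0.79, 2.21], [0.23, 2.52], [-1.04, 4.18], [0, 3.07], [-2.55, 2.55]. Speed limits (rad/s): [2.22, 2.22, 2.57, 3.14, 3.14, 3.14].

### API

Orientations are given as [roll, pitch, yaw] about the fixed x, y, z axes, in that order (R = Rz(yaw) Ry(pitch) Rx(roll)).
In Python, from cell import * gives the robot as it stands.
- The arm moves only by the tool arm_command, never from a script. Its argument "deltas" is a list of rows, each an object with "xyz": the shift along the world's x, y, z in m, a list of three; "turn": the turn, a rotation vector about the world's x, y, z in rad, a list of three. A call has 1 to 12 rows; each row shifts and turns the commanded pose from where the row before left it; what a row does not reach is not made up. A row lasts 1/8 s, in which the tool goes at most 62.5 mm and 10.7 degrees, less where a joint would pass 70% of its speed; a pose out of reach is approached as far as the arm can. A call with a gripper value outside its range is refused whole. "gripper" is the closure, from 0 (fully open) to 1 (shut), set as the call begins (left out, the last holds). The fingers move at their own pace and stop on an object; "force" is the grip in N (left out, the last holds). Time passes only in rows, so rows that do not move let the fingers close. It gives the time, the measured TCP pose, the force and the opening at its end, in the units of the state.
- read_state(): the state, without advancing time (a new reading comes with each control period).
- camera(name): name is "side" or "top"; returns a dict with "color" (480x640x3 uint8, red, green, blue), "fx", "fy", "cx", "cy" (pixels), "rvec" (rotation vector, rad) and "tvec" (3), from world to camera coordinates, as OpenCV has them. Camera axes: x right, y down, z forward; pixel columns grow to the right and rows downward; lengths in mm; the calibration is good to about 2 mm. A picture is of the moment at which its call begins. There is no depth.
- sign_off(): hands the job in, once; it reports no verdict.
The state is a dict: "clock": time; "joints": joint angles; "qd": joint speeds; "effort": joint torques, N m; "eef_pos": TCP position; "eef_rot": TCP orientation; "wrist_force": force on the tool from outside, world axes, zero at the start; "moment": the same for the moment, N m; "finger_gap": finger opening in mm.
Only numpy, scipy, OpenCV 4.12 (cv2) and the standard library are available. Lean on these libraries where they do the work, as an engineer would, in place of code of your own. Each camera call takes 0.05 s, during which the arm holds its last target.

## Working session

There is one attempt and no reset: what is moved stays moved. The work goes in short steps, Python scripts to look and compute and a tool call to move; the robot and the scene stay as the last step left them, time stands still between calls to the robot, and variables do not carry over. Pictures are saved under pics/ and viewed, and the job is handed in when it is done.

Besides the shell and the picture viewer there is one more tool, called after "Call:" as name([rows], argument=value, ...), one row to a line, values as JSON. arm_command: Moves the arm, as the interface text tells. Its arguments: {"type":"object","properties":{"deltas":{"type":"array","items":{"type":"object","properties":{"xyz":{"type":"array","items":{"type":"number"}},"turn":{"type":"array","items":{"type":"number"}}}}},"gripper":{"type":"number"},"force":{"type":"number"}},"required":["deltas"]}

```bash
mkdir -p pics; ls
python3 - <<'E'
from cell import *
import cv2
s=read_state(); print(s)
for n in("top","side"):
    c=camera(n); cv2.imwrite(f"pics/{n}0.png",c["color"][:,:,::-1]); print(n,{k:c[k] for k in c if k!="color"})
E
```

```text
pics
{'clock': 0.0, 'joints': array([ 1.13242351e+00,  3.00463968e-01,  1.52156271e+00,  1.86169278e-05,
        1.32070263e+00, -6.66076555e-02]), 'qd': array([ 0.00112176, -0.00012218, -0.00057782,  0.00141055, -0.0002927 ,
       -0.00071088]), 'effort': array([-1.28942604e-03, -5.31796539e+01, -3.52737772e+01,  7.07698753e-02,
        2.42694304e-02, -1.37886700e-04]), 'eef_pos': array([199.69211589, 512.20654047, 215.89800813]), 'eef_rot': array([-3.14045972e+00, -9.36463024e-05,  2.76982282e+00]), 'wrist_force': array([-0.68765906, -0.04401728,  0.13553947]), 'moment': array([-0.03291626, -0.02871892, -0.00257154]), 'finger_gap': 93.87235183178967}
top {'fx': 466.1489947940594, 'fy': 466.1489947940594, 'cx': 317.12845127612707, 'cy': 239.94652509237784, 'rvec': array([ 2.14613544, -2.11301809,  0.18500198]), 'tvec': array([-42.33137273, 529.1616886 , 853.3810926 ])}
side {'fx': 585.1789288288413, 'fy': 585.1789288288413, 'cx': 312.2988423449873, 'cy': 239.08233434178388, 'rvec': array([ 2.2033766 , -0.22004676,  0.1196316 ]), 'tvec': array([-519.64107767,   92.10866   ,  820.82922884])}
```

View pics/top0.png

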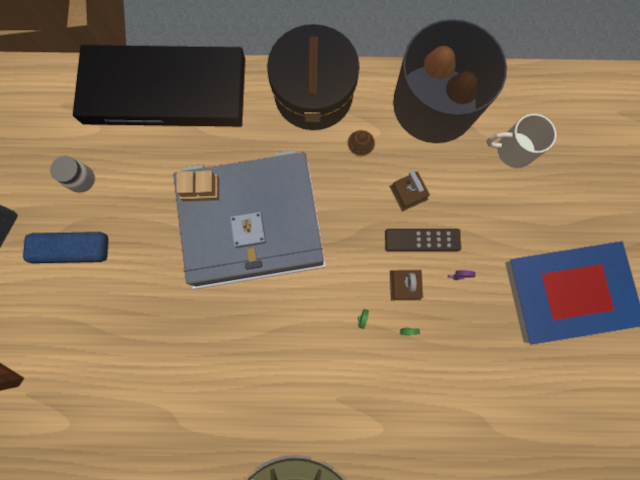

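View pics/side0.png

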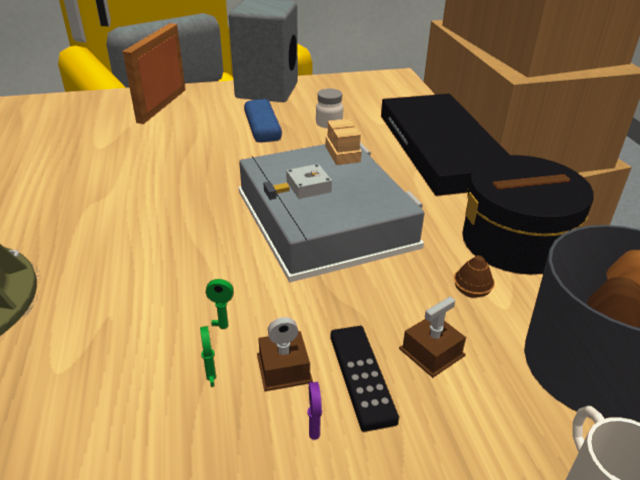

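The top view shows the lock at (248,228). The steel disc-headed key in its block is at (408,283), and the steel T-bar key in its block is at (412,187). The green keys (364,318), (410,332) and the purple key (462,274) are look-alikes. The side view has the disc key at (284,332) and the T key at (438,315). I'll enlarge both.

```bash
cat > h.py <<'E'
from cell import *
import cv2, numpy as np
def proj(c,P):
    K=np.array([[c["fx"],0,c["cx"]],[0,c["fy"],c["cy"]],[0,0,1]])
    return cv2.projectPoints(np.array(P,float).reshape(-1,3),c["rvec"],c["tvec"],K,None)[0].reshape(-1,2)
def onz(c,uv,z):
    R=cv2.Rodrigues(c["rvec"])[0];o=-R.T@c["tvec"]
    d=R.T@np.array([(uv[0]-c["cx"])/c["fx"],(uv[1]-c["cy"])/c["fy"],1])
    return o+d*(z-o[2])/d[2]
def tri(c1,u1,c2,u2):
    A=[];b=[]
    for c,u in((c1,u1),(c2,u2)):
        R=cv2.Rodrigues(c["rvec"])[0];o=-R.T@c["tvec"]
        d=R.T@np.array([(u[0]-c["cx"])/c["fx"],(u[1]-c["cy"])/c["fy"],1]);d/=np.linalg.norm(d)
        M=np.eye(3)-np.outer(d,d);A.append(M);b.append(M@o)
    p=np.linalg.lstsq(np.vstack(A),np.hstack(b),rcond=None)[0]
    return p,np.linalg.norm(A[0]@p-b[0])+np.linalg.norm(A[1]@p-b[1])
def crop(img,x0,y0,w,h,k,fn):
    cv2.imwrite(fn,cv2.resize(img[y0:y0+h,x0:x0+w,::-1],None,fx=k,fy=k,interpolation=cv2.INTER_CUBIC))
E
python3 - <<'E'
from h import *
import pickle
t=camera("top");s=camera("side");pickle.dump((t,s),open("c0.pkl","wb"))
k=8
a=t["color"];b=s["color"]
def up(i,x,y):return cv2.resize(i[y:y+70,x:x+95,::-1],None,fx=4,fy=4,interpolation=cv2.INTER_CUBIC)
cv2.imwrite("pics/crops0.png",np.vstack([np.hstack([up(a,360,250),up(a,200,195)]),np.hstack([up(b,240,315),up(b,265,150)])]))
print(proj(t,[[200,512,216],[0,0,0]]),proj(s,[200,512,216]))
for uv in[(248,228)]:print(onz(t,uv,92))
print(onz(t,(406,285),34),onz(s,(284,332),85),onz(t,(409,283),85))
E
```

```text
[[-62.53118369 437.56834498]
 [294.00545615 528.99463192]] [[91.36665798 28.93427386]]
[542.02218242  93.22182488  92.        ]
[ 446.57228073 -206.40642271   34.        ] [ 450.32830995 -227.52760735   85.        ] [ 446.14093003 -202.26496848   85.        ]
```

View pics/crops0.png

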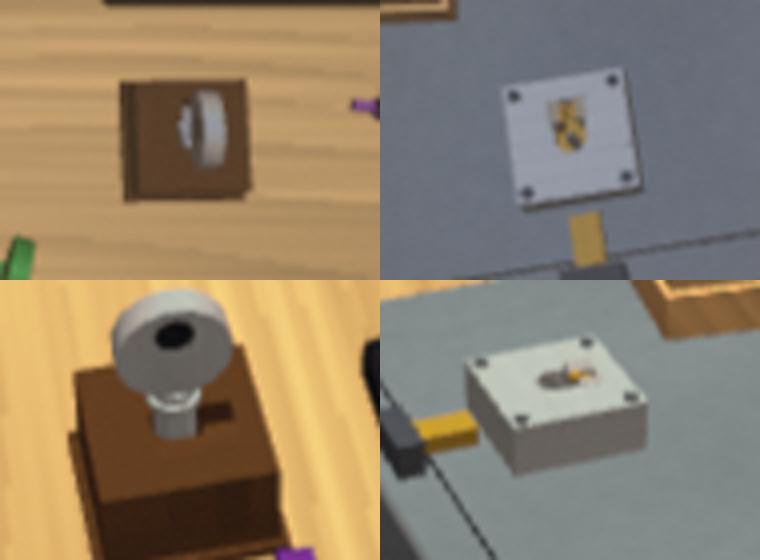

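Run:
```python
from h import *
import pickle
t,s=pickle.load(open("c0.pkl","rb"))
a=t["color"];b=s["color"]
def up(i,x,y,w=38,h=28,k=10):return cv2.resize(i[y:y+h,x:x+w,::-1],None,fx=k,fy=k,interpolation=cv2.INTER_CUBIC)
cv2.imwrite("pics/crops1.png",np.vstack([np.hstack([up(a,229,214),up(b,292,160)]),np.hstack([up(a,390,270),up(b,265,320)])]))
```

```text
(no output)
```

View pics/crops1.png

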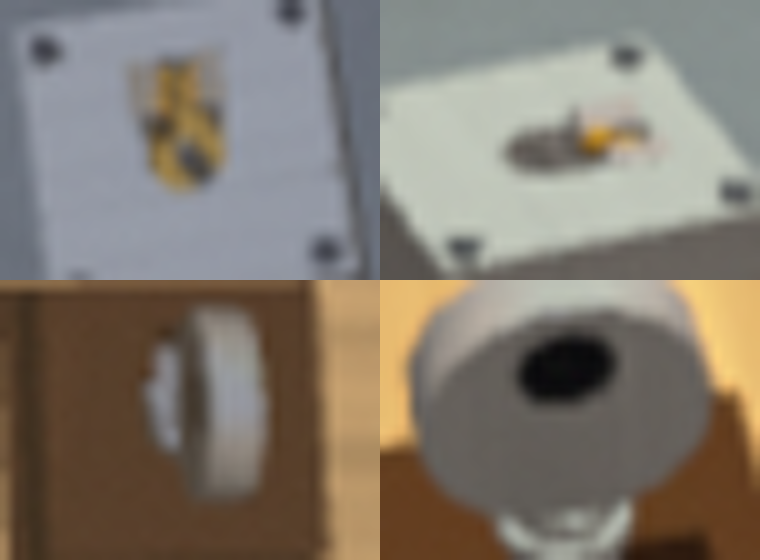

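Run:
```python
from h import *
import pickle
t,s=pickle.load(open("c0.pkl","rb"))
def screws(c,guesses,r):
    g=cv2.cvtColor(c["color"],cv2.COLOR_RGB2GRAY).astype(float);out=[]
    for u,v in guesses:
        for _ in range(6):
            iu,iv=int(round(u)),int(round(v))
            p=g[iv-r:iv+r+1,iu-r:iu+r+1];w=np.clip(np.median(p)-25-p,0,None)
            Y,X=np.mgrid[iv-r:iv+r+1,iu-r:iu+r+1];u,v=(w*X).sum()/w.sum(),(w*Y).sum()/w.sum()
        out.append((u,v))
    return out
# crop coords -> px  (cubic resize center offset ~)
top=screws(t,[(233.5,218.7),(258,215),(236.5,243),(261.5,239)],2)
def cv(x,y):return (265+(x-380)/4,150+(y-280)/4)
side=screws(s,[cv(481,363),cv(587,343),cv(521,420),cv(628,397)],2)
T=np.array([onz(t,p,92) for p in top]);S=np.array([onz(s,p,92) for p in side])
print(top,side);print(T.round(1));print(S.round(1));print(T.mean(0),S.mean(0))
for M in(T,S):
    # edges
    M=M[:,:2];c=M.mean(0);print(sorted(np.degrees(np.arctan2(*(M-c).T[::-1]))), np.linalg.norm(M-c,axis=1))
print(proj(t,[[T.mean(0)[0],T.mean(0)[1],97]]),proj(s,[[S.mean(0)[0],S.mean(0)[1],97]]))
# disc key: segment grey pixels
for n,c,(x,y,w,h) in(("top",t,(390,268,40,36)),("side",s,(255,312,60,60))):
    p=c["color"][y:y+h,x:x+w].astype(int);m=((p.max(2)-p.min(2))<30)&(p.max(2)>70)
    ys,xs=np.nonzero(m);print(n,len(xs),xs.min()+x,xs.max()+x,ys.min()+y,ys.max()+y)
    for r in m: print(''.join('#' if q else '.' for q in r))
```

```text
[(np.float64(232.96899224806202), np.float64(218.5581395348837)), (np.float64(257.54237288135596), np.float64(214.55084745762713)), (np.float64(236.39506172839506), np.float64(242.71604938271605)), (np.float64(261.2040816326531), np.float64(238.69387755102042))] [(np.float64(289.5925925925926), np.float64(170.03703703703704)), (np.float64(316.231884057971), np.float64(165.08695652173913)), (np.float64(299.91752577319585), np.float64(184.5979381443299)), (np.float64(327.23214285714283), np.float64(179.0))]
[[559.4 121.7  92. ]
 [567.6  76.6  92. ]
 [514.3 113.3  92. ]
 [522.4  68.2  92. ]]
[[517.1 120.1  92. ]
 [562.6 127.7  92. ]
 [525.1  72.7  92. ]
 [570.6  81.1  92. ]]
[540.92085352  94.96226815  92.        ] [543.85419975 100.41978038  92.        ]
[np.float64(-124.65733140899022), np.float64(-34.44939380079414), np.float64(55.40676807405087), np.float64(145.4724852498376)] [32.46568577 32.39825321 32.36180204 32.50992182]
[np.float64(-124.06727782760568), np.float64(-35.81774823898952), np.float64(55.43916567368487), np.float64(143.71085017664404)] [33.24457326 33.12600528 33.40
[... 4564 characters left out ...]
.............................
............................................................
............................................................
............................................................
............................................................
............................................................
............................................................
............................................................
............................................................
............................................................
............................................................
............................................................
```

```bash
cat > fit.py <<'E'
from h import *
from scipy.optimize import minimize
def keypts(x,y,z,th,tilt=0):
    a=np.linspace(0,2*np.pi,60)
    disc=[np.c_[18*np.cos(a),np.full(60,s),18*np.sin(a)] for s in(-5,5)]
    sh=[np.c_[6*np.cos(a),6*np.sin(a),np.full(60,h)] for h in(-17,-63)]
    R=cv2.Rodrigues(np.array([0,0,th]))[0]
    return [np.vstack(disc)@R.T+[x,y,z],np.vstack(sh)@R.T+[x,y,z]]
def sil(c,parts,box,k=6,cut=None):
    x,y,w,h=box;m=np.zeros((h*k,w*k),np.uint8)
    for p in parts:
        q=(proj(c,p)-[x,y]+.5)*k-.5
        cv2.fillConvexPoly(m,cv2.convexHull(np.round(q*16).astype(np.int32)),255,shift=4)
    return cv2.resize(m,(w,h),interpolation=cv2.INTER_AREA)/255.
def seg(c,box):
    x,y,w,h=box;p=c["color"][y:y+h,x:x+w].astype(int)
    m=((p.max(2)-p.min(2))<30)&(p.max(2)>70)
    return m.astype(float)
E
python3 - <<'E'
from fit import *
import pickle
t,s=pickle.load(open("c0.pkl","rb"))
for n,c,b in(("top",t,(390,268,40,36)),("side",s,(255,312,60,60))):
    m=seg(c,b)
    if n=="side": # fill head hole; crop lower shank
        m=cv2.morphologyEx(m,cv2.MORPH_CLOSE,np.ones((9,9)))
    hh=None
    def cost(p):
        S=sil(c,keypts(p[0],p[1],67,p[2]),b)
        D=(S-m)
        if n=="side":D=D[:29]
        return (D**2).sum()
    best=min((minimize(cost,[448,-205+dy,th],method="Nelder-Mead",options=dict(initial_simplex=[[448,-205+dy,th],[453,-205+dy,th],[448,-200+dy,th],[448,-205+dy,th+.15]])) for th in(-.2,0,.2) for dy in(-6,0)),key=lambda r:r.fun)
    print(n,best.x,best.fun,m.sum())
# block corners
for n,c,cs in(("top",t,[(391.5,270.5),(421.5,270.3),(422.8,298.2),(392,300)]),):
    print(np.array([onz(c,q,34) for q in cs]).round(1))
q=lambda x,y:(240+x/4-.4,315+(y-280)/4-.4)
print(np.array([onz(s,u,34) for u in [q(76,373),q(240,346),q(278,472),q(84,502)]]).round(1))
E
```

```text
top [ 4.50399991e+02 -2.09812961e+02  7.46750758e-02] 31.251503267973856 186.0
side [ 4.50664027e+02 -2.09196860e+02  1.87248251e-01] 25.14938869665513 742.0
[[ 474.2 -178.9   34. ]
 [ 475.4 -236.9   34. ]
 [ 421.8 -238.1   34. ]
 [ 417.5 -179.1   34. ]]
[[ 424.7 -182.    34. ]
 [ 476.9 -180.5   34. ]
 [ 478.4 -233.6   34. ]
 [ 420.4 -233.8   34. ]]
```

Measurements: the key axis is at about (450.5, -209.5) with the head at z 67, and the two cameras agree to under 1 mm. The bit points along about +x (yaw ~0.03). The lock is at about (541–544, 95–100), slot yaw ~0.18 (10.4°). I pick the disc-headed steel key, because the other steel one has a T-bar and the rest are coloured. Next I move above it with the jaws along y.

Call:
arm_command([
  {"xyz": [0.0157,-0.0451,0],"turn": [0,0,0.025]},
  {"xyz": [0.0157,-0.0451,0],"turn": [0,0,0.025]},
  {"xyz": [0.0157,-0.0451,0],"turn": [0,0,0.025]},
  {"xyz": [0.0157,-0.0451,0],"turn": [0,0,0.025]},
  {"xyz": [0.0157,-0.0451,0],"turn": [0,0,0.025]},
  {"xyz": [0.0157,-0.0451,0],"turn": [0,0,0.025]},
  {"xyz": [0.0157,-0.0451,0],"turn": [0,0,0.025]},
  {"xyz": [0.0157,-0.0451,0],"turn": [0,0,0.025]},
], gripper=0, force=50)

```text
clock: 1.2
eef_pos: [325.6, 150.1, 216.5]
eef_rot: [3.141, 0.0, 2.971]
wrist_force: [0.9, 0.6, 0.5]
finger_gap: 94.3
```

Call:
arm_command([
  {"xyz": [0.0157,-0.0451,0],"turn": [0,0,0.025]},
  {"xyz": [0.0157,-0.0451,0],"turn": [0,0,0.025]},
  {"xyz": [0.0157,-0.0451,0],"turn": [0,0,0.025]},
  {"xyz": [0.0157,-0.0451,0],"turn": [0,0,0.025]},
  {"xyz": [0.0157,-0.0451,0],"turn": [0,0,0.025]},
  {"xyz": [0.0157,-0.0451,0],"turn": [0,0,0.025]},
  {"xyz": [0.0157,-0.0451,0],"turn": [0,0,0.025]},
  {"xyz": [0.0157,-0.0451,0],"turn": [0,0,0.025]},
  {"xyz": [0,0,-0.05]},
  {"xyz": [0,0,0]},
], gripper=0.45)

```text
validation failed for argument at $.de...
```

Run:
```python
from h import *
s=read_state(); print({k:np.round(s[k],3) for k in("clock","joints","eef_pos","eef_rot","wrist_force","finger_gap")})
out=[]
for n in("top","side"):
    c=camera(n); cv2.imwrite(f"pics/{n}1.png",c["color"][:,:,::-1])
    print(proj(c,[s["eef_pos"],s["eef_pos"]-[0,0,11]]))
```

```text
{'clock': np.float64(1.2), 'joints': array([ 0.33 , -0.146,  2.001, -0.   ,  1.286, -1.07 ]), 'eef_pos': array([325.585, 150.143, 216.528]), 'eef_rot': array([3.141, 0.   , 2.971]), 'wrist_force': array([0.889, 0.586, 0.506]), 'finger_gap': np.float64(94.299)}
[[191.82889458 352.74288717]
 [193.74523076 352.27429306]]
[[156.69436838  98.71546221]
 [157.82180736 105.71129676]]
```

View pics/side1.png

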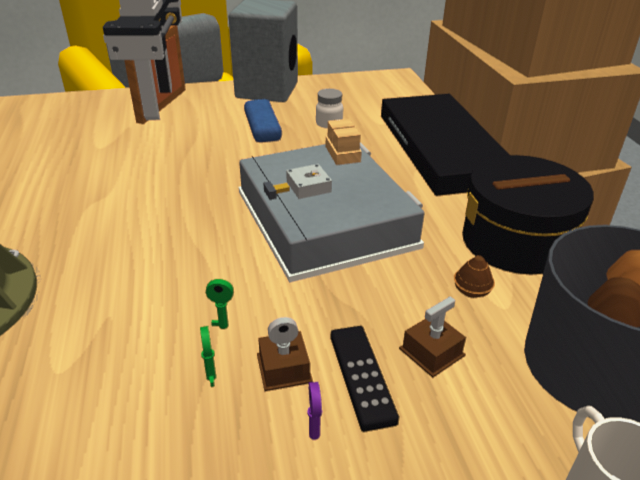

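View pics/top1.png

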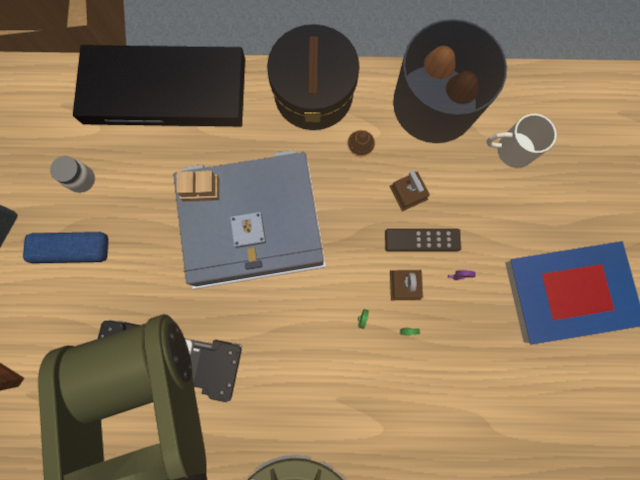

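The arm and gripper are visible at half way: gripper at side (150,90), over the table left of the box. The second call was refused, probably because rows lacked "turn". I'll continue with full rows.

Call:
arm_command([
  {"xyz": [0.0156,-0.0449,0],"turn": [0,0,0.025]},
  {"xyz": [0.0156,-0.0449,0],"turn": [0,0,0.025]},
  {"xyz": [0.0156,-0.0449,0],"turn": [0,0,0.025]},
  {"xyz": [0.0156,-0.0449,0],"turn": [0,0,0.025]},
  {"xyz": [0.0156,-0.0449,0],"turn": [0,0,0.025]},
  {"xyz": [0.0156,-0.0449,0],"turn": [0,0,0.025]},
  {"xyz": [0.0156,-0.0449,0],"turn": [0,0,0.025]},
  {"xyz": [0.0156,-0.0449,0],"turn": [0,0,0.025]},
  {"xyz": [0,0,-0.05],"turn": [0,0,0]},
  {"xyz": [0,0,-0.02],"turn": [0,0,0]},
  {"xyz": [0,0,0],"turn": [0,0,0]},
], gripper=0.45)

```text
clock: 2.68
eef_pos: [449.9, -206.8, 145.2]
eef_rot: [3.14, -0.002, -3.113]
wrist_force: [0.0, -1.4, 0.1]
finger_gap: 51.7
```

Run:
```python
from h import *
s=read_state(); print({k:np.round(s[k],3) for k in("clock","joints","eef_pos","eef_rot","wrist_force","finger_gap")})
out=[]
for n in("top","side"):
    c=camera(n); cv2.imwrite(f"pics/{n}2.png",c["color"][:,:,::-1])
    print(proj(c,[s["eef_pos"],s["eef_pos"]-[0,0,11]]))
    if n=="side": crop(c["color"],210,220,150,150,4,"pics/side2c.png")
```

```text
{'clock': np.float64(2.675), 'joints': array([-0.505,  0.254,  1.755,  0.   ,  1.136, -2.104]), 'eef_pos': array([ 449.91 , -206.78 ,  145.233]), 'eef_rot': array([ 3.140e+00, -2.000e-03, -3.113e+00]), 'wrist_force': array([ 0.004, -1.374,  0.135]), 'finger_gap': np.float64(51.657)}
[[418.55266398 277.86479752]
 [417.17607843 278.46503302]]
[[279.349067   280.13813574]
 [279.6149038  287.62944942]]
```

View pics/side2c.png

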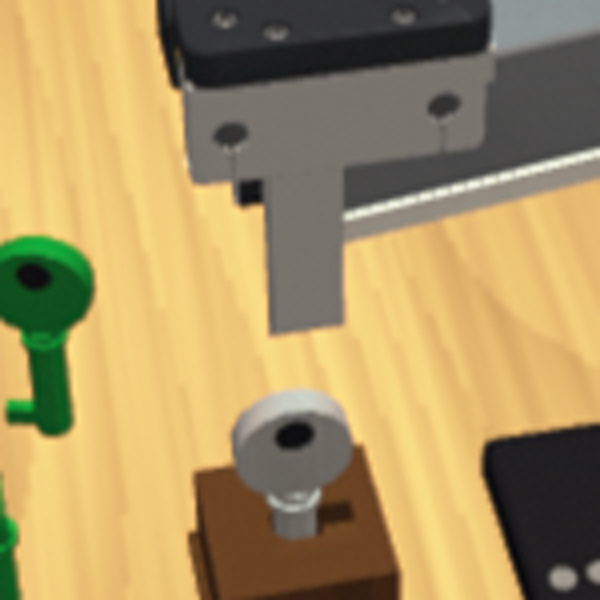

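View pics/top2.png

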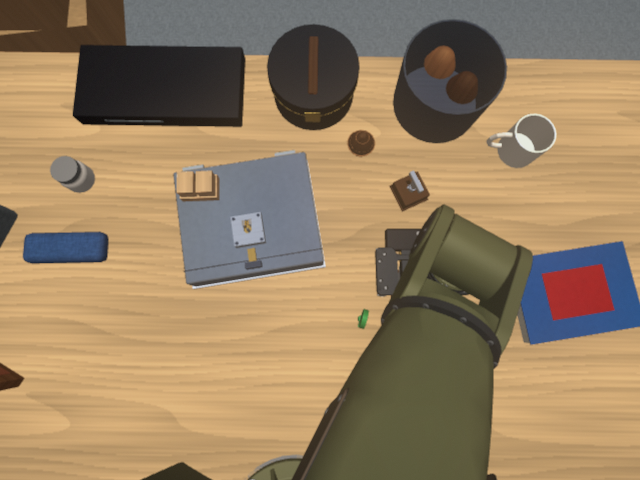

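Run:
```python
from h import *
c=camera("side")
print(proj(c,[[449.9+1.1,-245.1,134.2],[441.9,-245,134.2],[458,-245,134.2]]))
print(onz(c,(286.4,302.4),134.2))
```

```text
[[286.29035736 310.99330861]
 [277.81708935 312.08799708]
 [292.75292005 310.04147591]]
[ 453.33548357 -231.94602619  134.2       ]
```

The key, block and slot sit directly under the finger (disc at crop (293,440), finger at (305,330)), so x is aligned. I descend and grip.

Call:
arm_command([
  {"xyz": [0,-0.0027,-0.03],"turn": [0,0,0]},
  {"xyz": [0,0,-0.03],"turn": [0,0,0]},
  {"xyz": [0,0,-0.02],"turn": [0,0,0]},
  {"xyz": [0,0,-0.006],"turn": [0,0,0]},
  {"xyz": [0,0,0],"turn": [0,0,0]},
], gripper=0.45)

```text
clock: 3.45
eef_pos: [450.7, -210.4, 61.3]
eef_rot: [-3.141, 0.001, -3.113]
wrist_force: [1.1, -0.8, 0.7]
finger_gap: 51.9
```

Run:
```python
from h import *
s=read_state(); print({k:np.round(s[k],3) for k in("clock","eef_pos","eef_rot","wrist_force","finger_gap")})
c=camera("side"); crop(c["color"],210,220,150,150,4,"pics/side3c.png")
```

```text
{'clock': np.float64(3.45), 'eef_pos': array([ 450.67 , -210.408,   61.284]), 'eef_rot': array([-3.141e+00,  1.000e-03, -3.113e+00]), 'wrist_force': array([ 1.115, -0.833,  0.747]), 'finger_gap': np.float64(51.892)}
```

View pics/side3c.png

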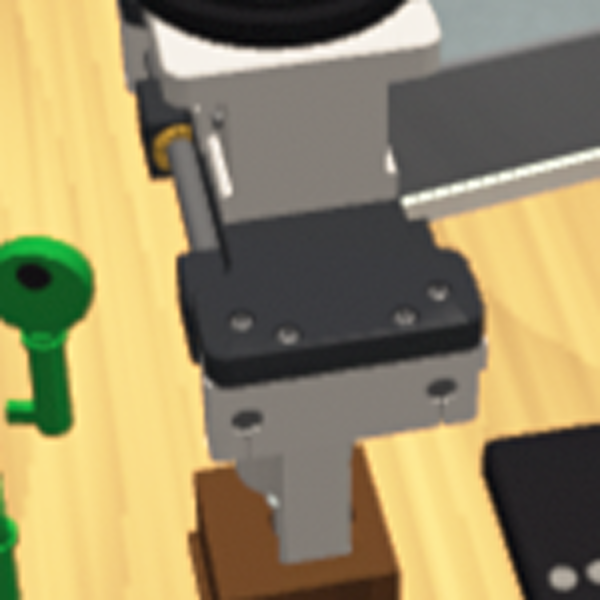

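Run:
```python
from h import *
c=camera("side")
# finger bottom corners seen
for q in[(282,563),(352,553)]:
    u=((q[0]+.5)/4-.5+210,(q[1]+.5)/4-.5+220);print(u,onz(c,u,50.3))
a=np.linspace(0,2*np.pi,13)
for x in(446,448,450.5):
  d=np.c_[x+18*np.cos(a),-209.5-5+0*a,67+18*np.sin(a)];p=proj(c,d);print(x,((p-[210,220]+.5)*4)[:,0].min(),((p-[210,220]+.5)*4)[:,0].max())
print(((proj(c,[[442.7,-236.3,50.3],[458.7,-236.3,50.3]])-[210,220]+.5)*4))
```

```text
(280.125, 360.375) [ 443.30239136 -237.84088562   50.3       ]
(297.625, 357.875) [ 463.85669144 -238.05235068   50.3       ]
446 216.54006139627518 337.9981008819882
448 223.34314306866122 344.68437164514694
450.5 231.8377578907921 353.033209650901
[[279.60590242 559.82628574]
 [333.97575049 551.63832831]]
```

Call:
arm_command([
  {"xyz": [-0.0025,0.0005,-0.0025],"turn": [0,0,0]},
  {"xyz": [0,0,0],"turn": [0,0,0]},
], gripper=0.45)

```text
clock: 3.8
eef_pos: [447.6, -209.8, 58.1]
eef_rot: [-3.142, 0.0, -3.114]
wrist_force: [0.1, -0.1, 0.0]
finger_gap: 51.9
```

Call:
arm_command([
  {"xyz": [0,0,0],"turn": [0,0,0]},
  {"xyz": [0,0,0],"turn": [0,0,0]},
  {"xyz": [0,0,0],"turn": [0,0,0]},
  {"xyz": [0,0,0],"turn": [0,0,0]},
  {"xyz": [0,0,0],"turn": [0,0,0]},
], gripper=1, force=40)

```text
clock: 4.42
eef_pos: [447.7, -209.8, 57.9]
eef_rot: [3.142, -0.0, -3.113]
wrist_force: [0.0, -0.1, 0.7]
finger_gap: 9.5
```

Run:
```python
from h import *
s=read_state(); print({k:np.round(s[k],3) for k in("clock","eef_pos","eef_rot","wrist_force","moment","finger_gap")})
```

```text
{'clock': np.float64(4.425), 'eef_pos': array([ 447.709, -209.77 ,   57.942]), 'eef_rot': array([ 3.142, -0.   , -3.113]), 'wrist_force': array([ 0.035, -0.089,  0.746]), 'moment': array([ 0.215,  0.004, -0.008]), 'finger_gap': np.float64(9.521)}
```

Call:
arm_command([
  {"xyz": [0,0,0.01],"turn": [0,0,0]},
  {"xyz": [0,0,0.02],"turn": [0,0,0]},
  {"xyz": [0,0,0.03],"turn": [0,0,0]},
  {"xyz": [0,0,0.03],"turn": [0,0,0]},
  {"xyz": [0,0,0.03],"turn": [0,0,0]},
  {"xyz": [0,0,0],"turn": [0,0,0]},
])

```text
clock: 5.18
eef_pos: [448.4, -210.2, 180.3]
eef_rot: [-3.139, 0.004, -3.113]
wrist_force: [0.1, -0.1, -1.5]
finger_gap: 9.7
```

Run:
```python
from h import *
s=read_state(); print({k:np.round(s[k],3) for k in("clock","eef_pos","eef_rot","wrist_force","moment","finger_gap")})
c=camera("side"); crop(c["color"],210,170,150,150,4,"pics/side4c.png")
```

```text
{'clock': np.float64(5.175), 'eef_pos': array([ 448.435, -210.18 ,  180.311]), 'eef_rot': array([-3.139,  0.004, -3.113]), 'wrist_force': array([ 0.104, -0.069, -1.498]), 'moment': array([ 0.024, -0.006, -0.026]), 'finger_gap': np.float64(9.672)}
```

View pics/side4c.png

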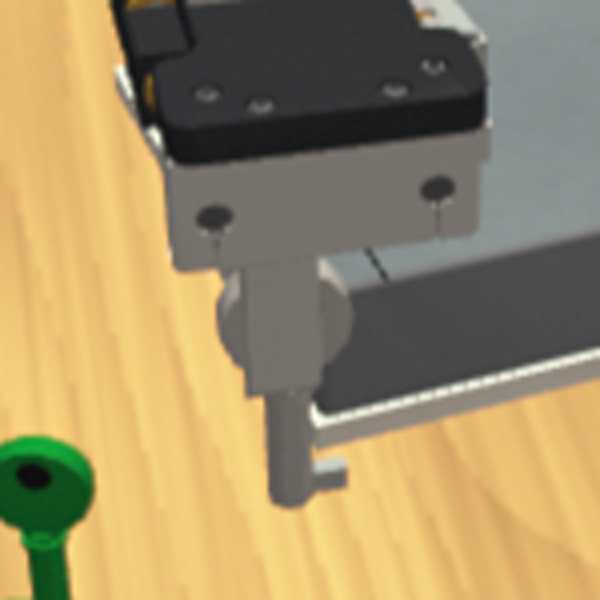

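The key is lifted clean and upright. The bit at crop (330,472) points +x and the tip is at crop (289,500). Next I carry it above the lock, turning by about 0.155 rad to the slot's yaw.

Call:
arm_command([
  {"xyz": [0.0103,0.0341,0],"turn": [0,0,0.017]},
  {"xyz": [0.0103,0.0341,0],"turn": [0,0,0.017]},
  {"xyz": [0.0103,0.0341,0],"turn": [0,0,0.017]},
  {"xyz": [0.0103,0.0341,0],"turn": [0,0,0.017]},
  {"xyz": [0.0103,0.0341,0],"turn": [0,0,0.017]},
  {"xyz": [0.0103,0.0341,0],"turn": [0,0,0.017]},
  {"xyz": [0.0103,0.0341,0],"turn": [0,0,0.017]},
  {"xyz": [0.0103,0.0341,0],"turn": [0,0,0.017]},
  {"xyz": [0.0103,0.0341,0],"turn": [0,0,0.017]},
  {"xyz": [0,0,-0.01],"turn": [0,0,0]},
  {"xyz": [0,0,0],"turn": [0,0,0]},
])

```text
clock: 6.6
eef_pos: [539.5, 96.7, 166.2]
eef_rot: [3.142, -0.003, -2.96]
wrist_force: [0.7, -0.8, -1.2]
finger_gap: 9.9
```

Run:
```python
from h import *
import pickle
s=read_state(); print({k:np.round(s[k],3) for k in("clock","joints","eef_pos","eef_rot","wrist_force","moment","finger_gap")})
c=camera("side"); crop(c["color"],250,90,120,120,5,"pics/side5c.png")
t=camera("top"); crop(t["color"],180,170,130,100,5,"pics/top5c.png");pickle.dump((s,t,c),open("c5.pkl","wb"))
```

```text
{'clock': np.float64(6.6), 'joints': array([ 0.111,  0.343,  1.585, -0.   ,  1.217, -1.641]), 'eef_pos': array([539.498,  96.666, 166.158]), 'eef_rot': array([ 3.142e+00, -3.000e-03, -2.960e+00]), 'wrist_force': array([ 0.655, -0.792, -1.205]), 'moment': array([ 0.042, -0.031,  0.03 ]), 'finger_gap': np.float64(9.949)}
```

View pics/side5c.png

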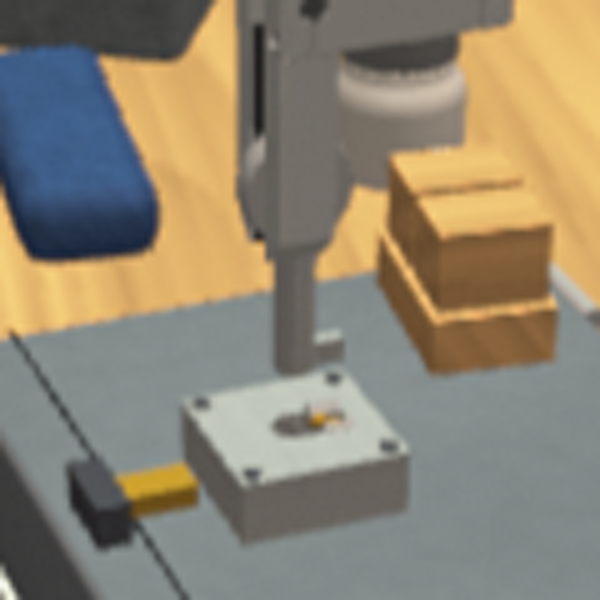

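View pics/top5c.png

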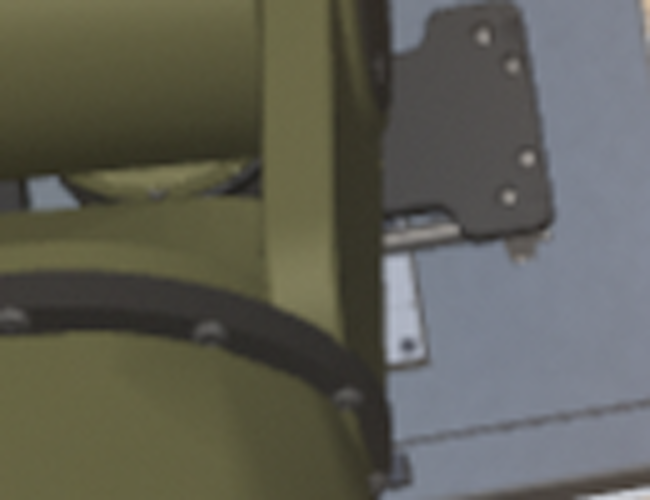

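```bash
cat > tip.py <<'E'
from fit import *
def shank(x,y,z,th,n=48):
    a=np.linspace(0,2*np.pi,n);R=cv2.Rodrigues(np.array([0,0,th]))[0]
    sh=np.vstack([np.c_[6*np.cos(a),6*np.sin(a),np.full(n,h)] for h in(0,24)])
    bit=np.array([[u,v,w] for u in(4,16) for v in(-2.5,2.5) for w in(1,9)])
    return [sh@R.T+[x,y,z],bit@R.T+[x,y,z]]
E
python3 - <<'E'
from tip import *
import pickle
st,t,s=pickle.load(open("c5.pkl","rb"))
k=6
im=cv2.resize(s["color"][130:190,280:345,::-1],None,fx=9,fy=9,interpolation=cv2.INTER_CUBIC)
for x,y,col in((543,99,(0,0,255)),(541,96,(0,255,0))):
    for p in shank(x,y,112.2,.18):
        q=((proj(s,p)-[280,130]+.5)*9).astype(np.int32);cv2.polylines(im,[cv2.convexHull(q)],True,col,1)
R=cv2.Rodrigues(np.array([0,0,.18]))[0]
a=np.linspace(0,6.28,40)
for r,z,n in((7.2,92,40),(2.5,92,40),(.1,97,4)):
    a=np.linspace(0,6.28,n);q=((proj(s,np.c_[543.85+r*np.cos(a),100.4+r*np.sin(a),np.full(n,z)])-[280,130]+.5)*9).astype(np.int32);cv2.polylines(im,[q],True,(255,0,0),1)
cv2.imwrite("pics/ov5.png",im)
E
```

```text
(no output)
```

View pics/ov5.png

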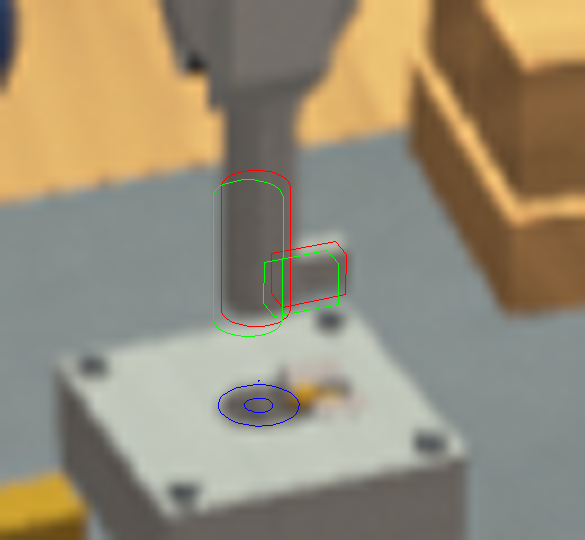

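The overlay puts the tip nearly over the keyhole in the side view. The blue ring fits the hole at crop (258,405) and the shank is offset about 1 mm from the red outline. I lower it to just above the post and look again.

Call:
arm_command([
  {"xyz": [0,0,-0.006],"turn": [0,0,0]},
  {"xyz": [0,0,-0.006],"turn": [0,0,0]},
  {"xyz": [0,0,0],"turn": [0,0,0]},
  {"xyz": [0,0,0],"turn": [0,0,0]},
])

```text
clock: 7.2
eef_pos: [540.5, 97.1, 156.0]
eef_rot: [-3.142, 0.0, -2.96]
wrist_force: [1.1, -0.1, -0.5]
finger_gap: 10.0
```

```bash
cat > ov.py <<'E'
from tip import *
import pickle,sys
from scipy.ndimage import gaussian_filter
st=read_state(); print({k:np.round(st[k],3) for k in("clock","eef_pos","eef_rot","wrist_force","moment","finger_gap")})
s=camera("side");pickle.dump((st,s),open("last.pkl","wb"))
x,y,dz,th=map(float,sys.argv[1:5]);fn=sys.argv[5]
z=st["eef_pos"][2]-dz
im=cv2.resize(s["color"][130:190,280:345,::-1],None,fx=9,fy=9,interpolation=cv2.INTER_CUBIC)
raw=im.copy()
for p in shank(x,y,z,th):
    q=((proj(s,p)-[280,130]+.5)*9).astype(np.int32);cv2.polylines(im,[cv2.convexHull(q)],True,(0,0,255),1)
for r,zz,n in((7.2,92,40),(.1,97,4)):
    a=np.linspace(0,6.28,n);q=((proj(s,np.c_[543.85+r*np.cos(a),100.4+r*np.sin(a),np.full(n,zz)])-[280,130]+.5)*9).astype(np.int32);cv2.polylines(im,[q],True,(255,0,0),1)
cv2.imwrite(fn,cv2.resize(np.hstack([raw[50:,100:450],im[50:,100:450]]),None,fx=1.1,fy=1.1))
E
python3 ov.py 544 100.3 53.94 .18 pics/ov6.png
```

```text
{'clock': np.float64(7.2), 'eef_pos': array([540.453,  97.08 , 156.041]), 'eef_rot': array([-3.142,  0.   , -2.96 ]), 'wrist_force': array([ 1.053, -0.13 , -0.513]), 'moment': array([ 0.032,  0.023, -0.025]), 'finger_gap': np.float64(10.042)}
```

View pics/ov6.png

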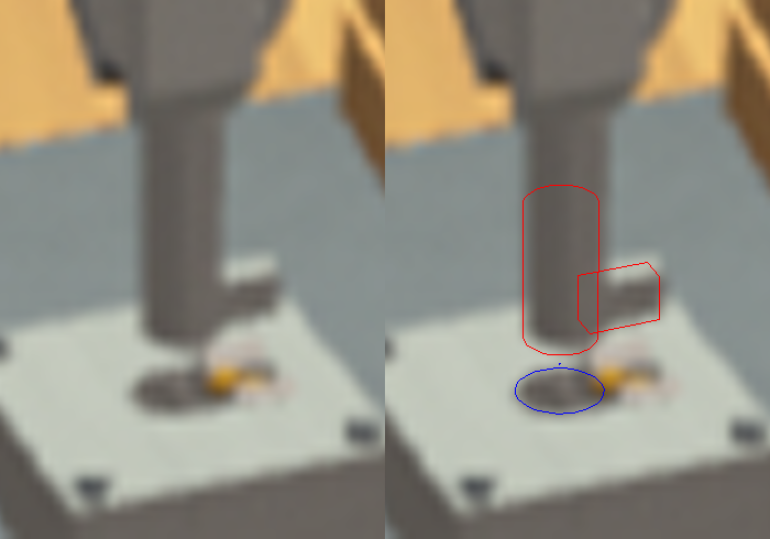

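Run:
```python
from tip import *
import pickle
st,s=pickle.load(open("last.pkl","rb"));z=st["eef_pos"][2]-53.94
g=cv2.cvtColor(s["color"],cv2.COLOR_RGB2GRAY).astype(float)
print(g[146:176,296:325].astype(int))
m=sil(s,shank(543.85,100.4,z,.18),(280,130,65,60))
print((m[16:46,16:45]*99).astype(int))
```

```text
[[185 184 183 183 186 191 192 163 101  91  90  90  90  90  91  92  95  99
  111 128 141 140 137 135 136 135 136 135 130]
 [185 184 183 183 182 177 175 157 107  93  89  90  91  92  95  99 102 111
  129 135 138 137 137 135 135 135 135 136 134]
 [177 173 174 173 166 148 144 145 121 102  89  89  91  94  98  99 102 113
  135 137 137 137 137 136 135 135 136 135 136]
 [153 149 152 148 143 137 137 138 132 108  91  89  91  94  98  99  99 113
  136 137 137 137 137 137 137 137 136 136 136]
 [138 137 137 138 137 137 138 139 133 108  90  88  90  95  99  99 100 112
  136 138 137 137 138 137 137 137 136 137 137]
 [137 138 138 138 138 139 140 139 133 110  91  89  90  93  99 100  99 113
  136 139 138 137 138 136 136 137 138 138 138]
 [138 138 138 138 139 139 140 139 133 110  91  88  89  93 100  98  99 114
  139 141 139 138 137 137 137 138 138 138 137]
 [139 137 139 139 138 139 139 139 133 110  90  89  90  94 100  99 101 115
  140 141 139 137 138 138 139 140 140 139 139]
 [139 139 140 140 140 139 138 139 133 109  90  89  90  94 100  99 100 114
  139 140 139 139 138 139 140 140 140 139 139]
 [140 140 1
[... 4591 characters left out ...]
9 99 99 99 99 99 96 76 57 38 19  0  0
   0  0  0  0  0]
 [ 0  0  0  0  0  0  0  0 10 99 99 99 99 99 99 99 68  0  0  0  0  0  0  0
   0  0  0  0  0]
 [ 0  0  0  0  0  0  0  0  0 52 96 99 99 99 99 88 16  0  0  0  0  0  0  0
   0  0  0  0  0]
 [ 0  0  0  0  0  0  0  0  0  0 10 38 49 46 27  2  0  0  0  0  0  0  0  0
   0  0  0  0  0]
 [ 0  0  0  0  0  0  0  0  0  0  0  0  0  0  0  0  0  0  0  0  0  0  0  0
   0  0  0  0  0]
 [ 0  0  0  0  0  0  0  0  0  0  0  0  0  0  0  0  0  0  0  0  0  0  0  0
   0  0  0  0  0]
 [ 0  0  0  0  0  0  0  0  0  0  0  0  0  0  0  0  0  0  0  0  0  0  0  0
   0  0  0  0  0]
 [ 0  0  0  0  0  0  0  0  0  0  0  0  0  0  0  0  0  0  0  0  0  0  0  0
   0  0  0  0  0]]
```

The fit (shank edges at u 305.3/313.5, bottom v 170.7) says the tip is about (+1.5,+1.2) mm off the keyhole. I correct that and lower it to just over the post.

Call:
arm_command([
  {"xyz": [-0.0015,-0.0012,0],"turn": [0,0,0]},
  {"xyz": [0,0,-0.003],"turn": [0,0,0]},
  {"xyz": [0,0,0],"turn": [0,0,0]},
  {"xyz": [0,0,0],"turn": [0,0,0]},
])

```text
clock: 7.75
eef_pos: [538.9, 95.9, 152.9]
eef_rot: [-3.142, 0.0, -2.96]
wrist_force: [0.1, -0.3, -0.8]
finger_gap: 10.0
```

```bash
python3 ov.py 543.85 100.4 53.94 .18 pics/ov7.png
```

```text
{'clock': np.float64(7.75), 'eef_pos': array([538.928,  95.916, 152.946]), 'eef_rot': array([-3.142,  0.   , -2.96 ]), 'wrist_force': array([ 0.123, -0.327, -0.831]), 'moment': array([ 0.072,  0.023, -0.027]), 'finger_gap': np.float64(10.036)}
```

View pics/ov7.png

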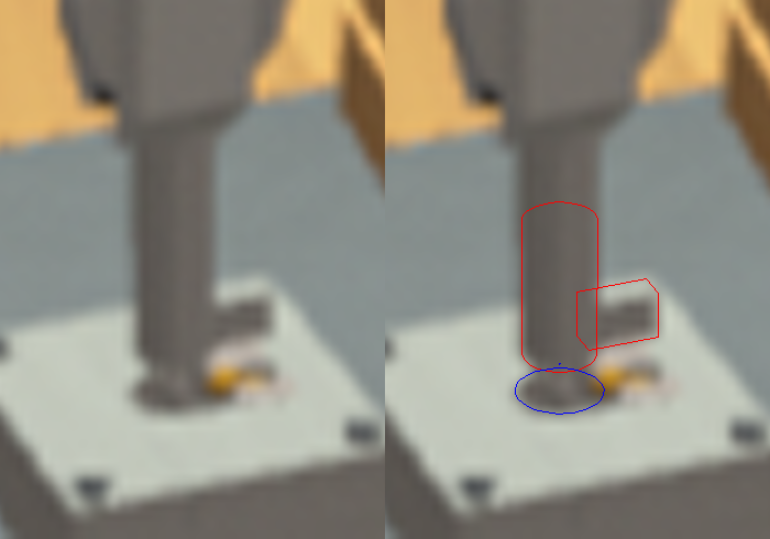

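Alignment matches the model in the side view, and the post shows right below the tip at crop (180,375). I now descend gently onto it.

Call:
arm_command([
  {"xyz": [0,0,-0.001],"turn": [0,0,0]},
  {"xyz": [0,0,-0.001],"turn": [0,0,0]},
  {"xyz": [0,0,-0.001],"turn": [0,0,0]},
  {"xyz": [0,0,0],"turn": [0,0,0]},
])

```text
clock: 8.3
eef_pos: [538.9, 95.9, 149.9]
eef_rot: [3.142, -0.0, -2.96]
wrist_force: [0.1, -0.6, -0.3]
finger_gap: 9.7
```

```bash
python3 ov.py 543.85 100.4 53.94 .18 pics/ov8.png
```

```text
{'clock': np.float64(8.3), 'eef_pos': array([538.876,  95.923, 149.854]), 'eef_rot': array([ 3.142, -0.   , -2.96 ]), 'wrist_force': array([ 0.124, -0.634, -0.28 ]), 'moment': array([0.06 , 0.046, 0.031]), 'finger_gap': np.float64(9.677)}
```

Call:
arm_command([
  {"xyz": [0,0,-0.001],"turn": [0,0,0]},
  {"xyz": [0,0,-0.001],"turn": [0,0,0]},
  {"xyz": [0,0,0],"turn": [0,0,0]},
])

```text
clock: 8.72
eef_pos: [538.9, 95.9, 147.8]
eef_rot: [-3.142, -0.0, -2.96]
wrist_force: [-1.0, 0.7, -1.9]
finger_gap: 9.5
```

```bash
python3 ov.py 543.85 100.4 53.94 .18 pics/ov9.png
```

```text
{'clock': np.float64(8.725), 'eef_pos': array([538.851,  95.887, 147.834]), 'eef_rot': array([-3.142, -0.   , -2.96 ]), 'wrist_force': array([-0.954,  0.746, -1.879]), 'moment': array([0.062, 0.052, 0.019]), 'finger_gap': np.float64(9.486)}
```

View pics/ov9.png

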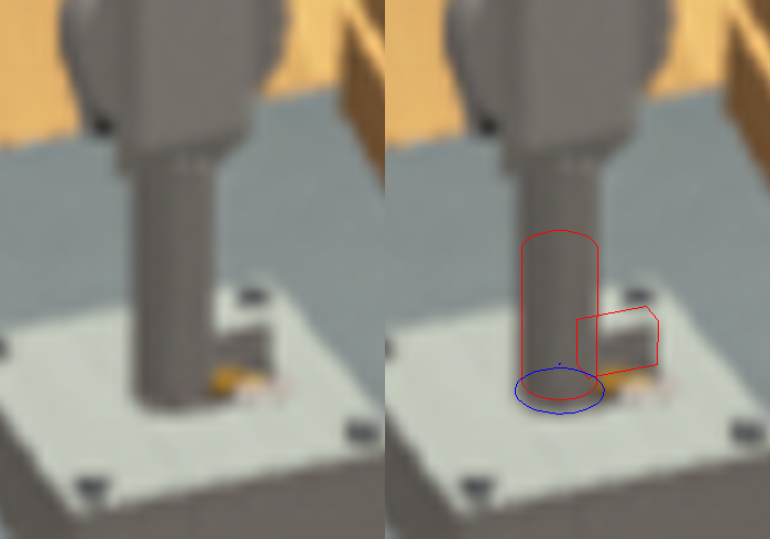

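The tip is about 3 mm below the post's top with no reaction force, so the post is in the bore. I continue down in small steps.

Call:
arm_command([
  {"xyz": [0,0,-0.001],"turn": [0,0,0]},
  {"xyz": [0,0,-0.001],"turn": [0,0,0]},
  {"xyz": [0,0,0],"turn": [0,0,0]},
])

```text
clock: 9.15
eef_pos: [538.8, 95.9, 145.8]
eef_rot: [3.142, -0.0, -2.96]
wrist_force: [0.3, 0.1, -0.7]
finger_gap: 9.9
```

Call:
arm_command([
  {"xyz": [0,0,-0.001],"turn": [0,0,0]},
  {"xyz": [0,0,0],"turn": [0,0,0]},
])

```text
clock: 9.4
eef_pos: [538.9, 95.9, 144.9]
eef_rot: [-3.141, 0.0, -2.96]
wrist_force: [0.5, -0.3, 0.1]
finger_gap: 9.9
```

```bash
python3 ov.py 543.85 100.4 53.94 .18 pics/ov10.png
```

```text
{'clock': np.float64(9.4), 'eef_pos': array([538.938,  95.879, 144.937]), 'eef_rot': array([-3.141,  0.   , -2.96 ]), 'wrist_force': array([ 0.526, -0.306,  0.079]), 'moment': array([-0.023, -0.07 , -0.009]), 'finger_gap': np.float64(9.937)}
```

View pics/ov10.png

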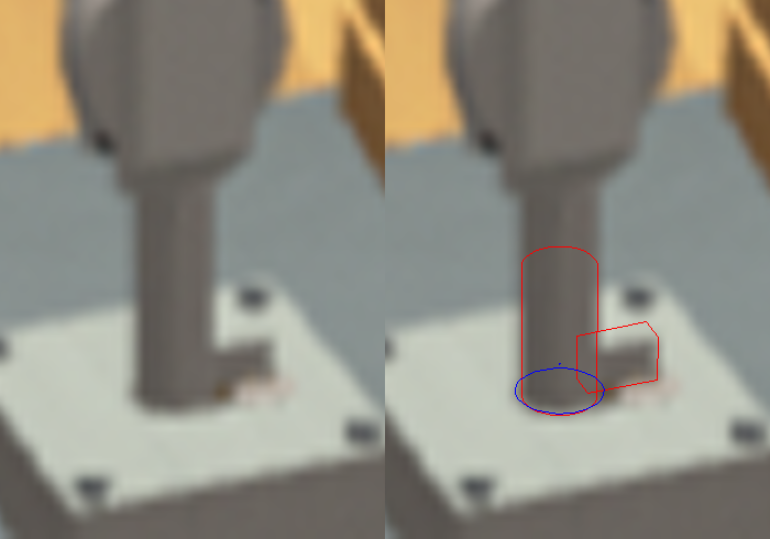

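The tip is inside the keyhole with the bit between the lips and no force. I push on toward the pins.

Call:
arm_command([
  {"xyz": [0,0,-0.001],"turn": [0,0,0]},
  {"xyz": [0,0,-0.001],"turn": [0,0,0]},
  {"xyz": [0,0,0],"turn": [0,0,0]},
], force=60)

```text
clock: 9.82
eef_pos: [539.3, 95.6, 143.5]
eef_rot: [-3.141, 0.001, -2.96]
wrist_force: [-0.1, -3.0, 5.8]
finger_gap: 9.5
```

Call:
arm_command([
  {"xyz": [0,0,-0.001],"turn": [0,0,0]},
  {"xyz": [0,0,-0.001],"turn": [0,0,0]},
  {"xyz": [0,0,0],"turn": [0,0,0]},
])

```text
clock: 10.2
eef_pos: [539.7, 95.8, 141.7]
eef_rot: [-3.141, 0.003, -2.96]
wrist_force: [2.1, -2.2, 4.5]
finger_gap: 9.6
```

```bash
python3 ov.py 543.85 100.4 53.94 .18 pics/ov11.png
```

```text
{'clock': np.float64(10.2), 'eef_pos': array([539.687,  95.824, 141.735]), 'eef_rot': array([-3.141e+00,  3.000e-03, -2.960e+00]), 'wrist_force': array([ 2.064, -2.205,  4.454]), 'moment': array([-0.349, -0.61 , -0.114]), 'finger_gap': np.float64(9.633)}
```

Call:
arm_command([
  {"xyz": [0.0005,-0.0002,-0.001],"turn": [0,0,0.03]},
  {"xyz": [0,0,-0.001],"turn": [0,0,-0.06]},
  {"xyz": [0,0,0],"turn": [0,0,0.03]},
  {"xyz": [0,0,0],"turn": [0,0,0]},
])

```text
clock: 10.75
eef_pos: [540.0, 95.6, 139.7]
eef_rot: [-3.141, 0.002, -2.96]
wrist_force: [0.0, -2.3, 6.6]
finger_gap: 9.8
```

Call:
arm_command([
  {"xyz": [0,0,-0.001],"turn": [0,0,0.04]},
  {"xyz": [0,0,-0.001],"turn": [0,0,-0.08]},
  {"xyz": [0,0,0],"turn": [0,0,0.04]},
  {"xyz": [0,0,0],"turn": [0,0,0]},
])

```text
clock: 11.25
eef_pos: [539.6, 95.5, 136.8]
eef_rot: [-3.141, 0.0, -2.961]
wrist_force: [2.6, -2.9, -1.0]
finger_gap: 9.7
```

```bash
python3 ov.py 543.85 100.4 53.94 .18 pics/ov12.png
```

```text
{'clock': np.float64(11.25), 'eef_pos': array([539.552,  95.531, 136.819]), 'eef_rot': array([-3.141,  0.   , -2.961]), 'wrist_force': array([ 2.607, -2.924, -0.983]), 'moment': array([-0.599, -0.651, -0.06 ]), 'finger_gap': np.float64(9.72)}
```

View pics/ov12.png

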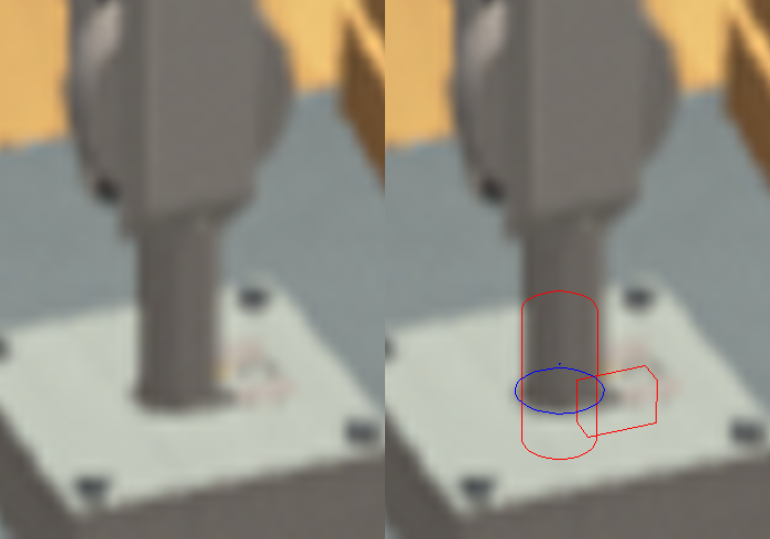

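The bit is in the slot, below the face. I ease the lateral force and keep pushing with small twists.

Call:
arm_command([
  {"xyz": [0.0004,-0.0005,-0.001],"turn": [0,0,0.04]},
  {"xyz": [0,0,-0.001],"turn": [0,0,-0.08]},
  {"xyz": [0,0,-0.001],"turn": [0,0,0.08]},
  {"xyz": [0,0,-0.001],"turn": [0,0,-0.04]},
  {"xyz": [0,0,0],"turn": [0,0,0]},
])

```text
clock: 11.92
eef_pos: [539.5, 95.4, 132.4]
eef_rot: [3.141, -0.001, -2.961]
wrist_force: [2.4, 0.5, -4.1]
finger_gap: 9.4
```

Call:
arm_command([
  {"xyz": [0,0,-0.001],"turn": [0,0,0.04]},
  {"xyz": [0,0,-0.001],"turn": [0,0,-0.08]},
  {"xyz": [0,0,-0.001],"turn": [0,0,0.08]},
  {"xyz": [0,0,-0.001],"turn": [0,0,-0.04]},
  {"xyz": [0,0,0],"turn": [0,0,0]},
])

```text
clock: 12.55
eef_pos: [539.6, 95.3, 128.7]
eef_rot: [3.141, -0.001, -2.96]
wrist_force: [-0.4, 0.0, -1.9]
finger_gap: 9.6
```

```bash
python3 ov.py 543.85 100.4 53.94 .18 pics/ov13.png
```

```text
{'clock': np.float64(12.55), 'eef_pos': array([539.555,  95.328, 128.739]), 'eef_rot': array([ 3.141e+00, -1.000e-03, -2.960e+00]), 'wrist_force': array([-0.356,  0.028, -1.933]), 'moment': array([ 0.062, -0.008,  0.018]), 'finger_gap': np.float64(9.606)}
```

Call:
arm_command([
  {"xyz": [0,0,-0.001],"turn": [0,0,0.03]},
  {"xyz": [0,0,-0.001],"turn": [0,0,-0.06]},
  {"xyz": [0,0,-0.001],"turn": [0,0,0.03]},
  {"xyz": [0,0,0],"turn": [0,0,0]},
])

```text
clock: 13.1
eef_pos: [539.8, 95.2, 125.9]
eef_rot: [3.142, -0.0, -2.958]
wrist_force: [-0.0, -0.0, -1.7]
finger_gap: 9.7
```

Call:
arm_command([
  {"xyz": [0,0,-0.001],"turn": [0,0,0]},
  {"xyz": [0,0,-0.001],"turn": [0,0,0]},
  {"xyz": [0,0,0],"turn": [0,0,0]},
  {"xyz": [0,0,0],"turn": [0,0,0]},
])

```text
clock: 13.6
eef_pos: [539.8, 95.2, 124.0]
eef_rot: [-3.142, 0.0, -2.96]
wrist_force: [0.6, 0.1, -1.2]
finger_gap: 9.5
```

```bash
python3 ov.py 543.85 100.4 53.94 .18 pics/ov14.png; python3 -c "
import pickle
from h import *
st,s=pickle.load(open('last.pkl','rb'));crop(s['color'],250,90,120,120,5,'pics/side14.png')"
```

```text
{'clock': np.float64(13.6), 'eef_pos': array([539.835,  95.218, 123.973]), 'eef_rot': array([-3.142,  0.   , -2.96 ]), 'wrist_force': array([ 0.552,  0.134, -1.198]), 'moment': array([0.069, 0.005, 0.025]), 'finger_gap': np.float64(9.549)}
```

View pics/side14.png

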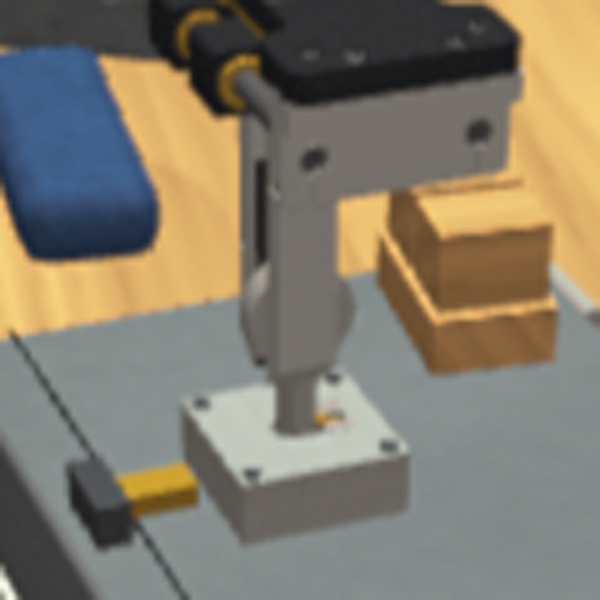

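Nominally the tip is at the seat (TCP 124.0 → tip ~70.0), but there is no contact force yet. I press on for the bottom.

Call:
arm_command([
  {"xyz": [0,0,-0.001],"turn": [0,0,0]},
  {"xyz": [0,0,0],"turn": [0,0,0]},
])

```text
clock: 13.9
eef_pos: [540.0, 95.3, 123.9]
eef_rot: [-3.142, 0.001, -2.96]
wrist_force: [-4.9, -0.2, 9.3]
finger_gap: 9.9
```

Call:
arm_command([
  {"xyz": [0,0,-0.001],"turn": [0,0,0]},
  {"xyz": [0,0,0],"turn": [0,0,0]},
])

```text
clock: 14.15
eef_pos: [540.2, 95.3, 123.8]
eef_rot: [-3.141, 0.002, -2.96]
wrist_force: [-6.0, -1.5, 18.1]
finger_gap: 10.0
```

Call:
arm_command([
  {"xyz": [0,0,-0.001],"turn": [0,0,0]},
  {"xyz": [0,0,0],"turn": [0,0,0]},
])

```text
clock: 14.4
eef_pos: [540.4, 95.3, 123.6]
eef_rot: [-3.141, 0.003, -2.96]
wrist_force: [-9.7, -1.1, 26.5]
finger_gap: 9.6
```

The key bottoms at TCP z 123.8, which puts the tip at z ≈ 69.9 (70 expected). The force rose to 18–26 N, so it is home. I ease off to a light push and begin turning clockwise in steps.

Call:
arm_command([
  {"xyz": [0,0,0.0015],"turn": [0,0,0]},
  {"xyz": [0,0,0],"turn": [0,0,0]},
])

```text
clock: 14.65
eef_pos: [540.2, 95.3, 123.7]
eef_rot: [-3.141, 0.002, -2.96]
wrist_force: [-3.6, -0.1, 10.9]
finger_gap: 9.8
```

Call:
arm_command([
  {"xyz": [0.0001,0.0002,0],"turn": [0,0,-0.1]},
  {"xyz": [0.0001,0.0002,0],"turn": [0,0,-0.1]},
  {"xyz": [0.0001,0.0001,0],"turn": [0,0,-0.1]},
  {"xyz": [0.0001,0.0001,0],"turn": [0,0,-0.1]},
  {"xyz": [0,0,0],"turn": [0,0,0]},
])

```text
clock: 15.28
eef_pos: [540.6, 96.4, 123.8]
eef_rot: [3.14, 0.002, 2.922]
wrist_force: [-3.8, 3.6, 11.3]
finger_gap: 9.9
```

```bash
python3 -c "
from h import *
s=read_state(); print({k:np.round(s[k],3) for k in('clock','joints','eef_pos','eef_rot','wrist_force','moment','finger_gap')})
c=camera('side');crop(c['color'],250,90,120,120,5,'pics/side15.png')"
```

```text
{'clock': np.float64(15.275), 'joints': array([ 1.090e-01,  3.900e-01,  1.627e+00,  1.000e-03,  1.123e+00,
       -1.242e+00]), 'eef_pos': array([540.631,  96.365, 123.752]), 'eef_rot': array([3.140e+00, 2.000e-03, 2.922e+00]), 'wrist_force': array([-3.774,  3.568, 11.277]), 'moment': array([0.728, 0.737, 0.028]), 'finger_gap': np.float64(9.865)}
```

View pics/side15.png

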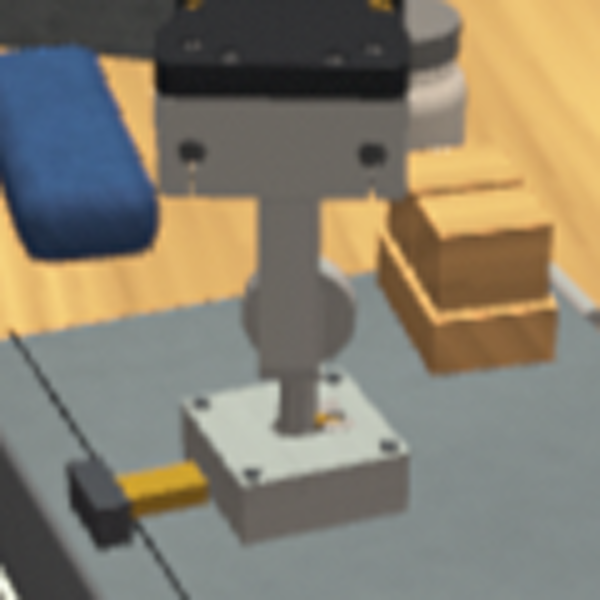

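The plug turns, and the bolt's end moved from crop u 195 to 208. I continue, nudging TCP toward where the forces point.

Call:
arm_command([
  {"xyz": [-0.0003,0.0005,0],"turn": [0,0,-0.1]},
  {"xyz": [0,0.0003,0],"turn": [0,0,-0.1]},
  {"xyz": [0,0.0002,0],"turn": [0,0,-0.1]},
  {"xyz": [0,0.0002,0],"turn": [0,0,-0.1]},
  {"xyz": [0,0,0],"turn": [0,0,0]},
])

```text
clock: 15.95
eef_pos: [540.9, 97.2, 123.8]
eef_rot: [3.139, 0.002, 2.521]
wrist_force: [0.8, 1.2, 8.3]
finger_gap: 10.0
```

Call:
arm_command([
  {"xyz": [0,0.0002,0],"turn": [0,0,-0.1]},
  {"xyz": [0,0.0002,0],"turn": [0,0,-0.1]},
  {"xyz": [0,0,0],"turn": [0,0,0]},
])

```text
clock: 16.32
eef_pos: [541.1, 97.6, 123.8]
eef_rot: [3.139, 0.002, 2.321]
wrist_force: [1.3, 0.6, 7.1]
finger_gap: 9.5
```

```bash
python3 -c "
from h import *
s=read_state(); print({k:np.round(s[k],3) for k in('clock','joints','eef_pos','eef_rot','wrist_force','moment','finger_gap')})
c=camera('side');crop(c['color'],250,90,120,120,5,'pics/side16.png')"
```

```text
{'clock': np.float64(16.325), 'joints': array([ 0.112,  0.391,  1.626,  0.   ,  1.121, -0.639]), 'eef_pos': array([541.101,  97.585, 123.758]), 'eef_rot': array([3.139e+00, 2.000e-03, 2.321e+00]), 'wrist_force': array([1.299, 0.648, 7.117]), 'moment': array([ 0.126, -0.603,  0.022]), 'finger_gap': np.float64(9.465)}
```

View pics/side16.png

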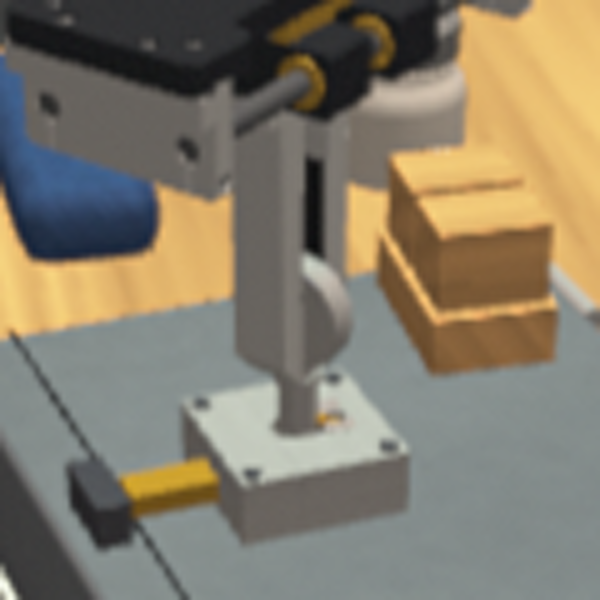

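Call:
arm_command([
  {"xyz": [0.0002,0.0002,0],"turn": [0,0,-0.1]},
  {"xyz": [0.0002,0.0002,0],"turn": [0,0,-0.1]},
  {"xyz": [0.0002,0.0001,0],"turn": [0,0,-0.1]},
  {"xyz": [0.0001,0,0],"turn": [0,0,-0.1]},
  {"xyz": [0,0,0],"turn": [0,0,0]},
])

```text
clock: 17.0
eef_pos: [541.9, 98.0, 123.8]
eef_rot: [3.138, 0.001, 1.921]
wrist_force: [3.2, 0.3, 6.9]
finger_gap: 10.1
```

Call:
arm_command([
  {"xyz": [0,0,0],"turn": [0,0,-0.1]},
  {"xyz": [0,0,0],"turn": [0,0,-0.1]},
  {"xyz": [0,0,0],"turn": [0,0,-0.08]},
  {"xyz": [0,0,0],"turn": [0,0,0]},
  {"xyz": [0,0,0],"turn": [0,0,0]},
])

```text
clock: 17.62
eef_pos: [542.4, 97.9, 123.8]
eef_rot: [3.136, 0.0, 1.643]
wrist_force: [6.3, -0.8, 5.0]
finger_gap: 9.7
```

```bash
python3 -c "
from h import *
s=read_state(); print({k:np.round(s[k],3) for k in('clock','joints','eef_pos','eef_rot','wrist_force','moment','finger_gap')})
c=camera('side');cv2.imwrite('pics/sidefull.png',c['color'][:,:,::-1]);crop(c['color'],250,90,120,120,5,'pics/side17.png')"
```

```text
{'clock': np.float64(17.625), 'joints': array([ 0.112,  0.393,  1.624, -0.   ,  1.12 ,  0.04 ]), 'eef_pos': array([542.354,  97.874, 123.799]), 'eef_rot': array([3.136, 0.   , 1.643]), 'wrist_force': array([ 6.349, -0.791,  4.963]), 'moment': array([-0.2  , -1.531,  0.054]), 'finger_gap': np.float64(9.66)}
```

View pics/side17.png

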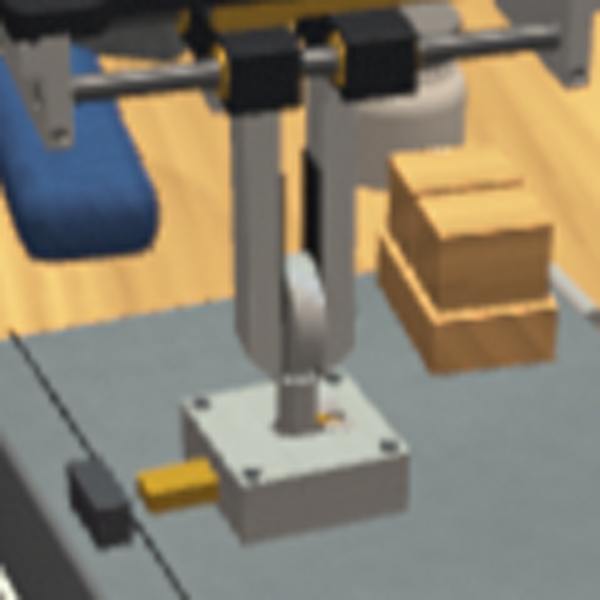

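View pics/sidefull.png

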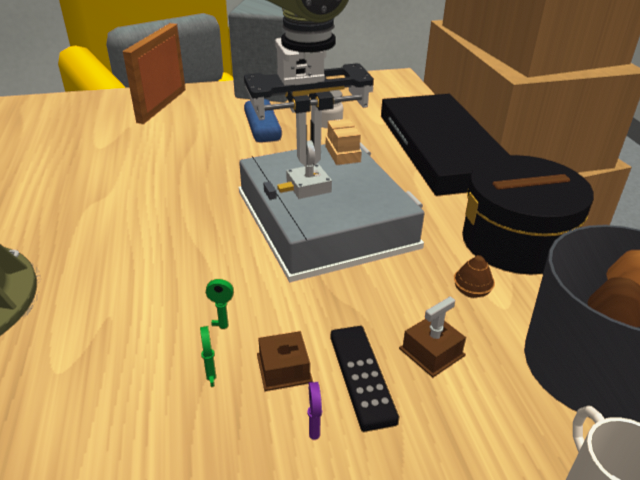

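The bolt has left its keeper (crop (140,490)), and the disc is edge-on, so the quarter turn is made. I add a small margin, ease the side force and hold for the 0.5 s.

Call:
arm_command([
  {"xyz": [0.0005,0,-0.0002],"turn": [0,0,-0.03]},
  {"xyz": [0.0003,0,0],"turn": [0,0,0]},
  {"xyz": [0,0,0],"turn": [0,0,0]},
  {"xyz": [0,0,0],"turn": [0,0,0]},
  {"xyz": [0,0,0],"turn": [0,0,0]},
  {"xyz": [0,0,0],"turn": [0,0,0]},
  {"xyz": [0,0,0],"turn": [0,0,0]},
  {"xyz": [0,0,0],"turn": [0,0,0]},
])

```text
clock: 18.68
eef_pos: [542.7, 97.9, 123.7]
eef_rot: [3.138, 0.0, 1.613]
wrist_force: [2.3, -0.8, 9.2]
finger_gap: 9.6
```

```bash
python3 -c "
from h import *
s=read_state(); print({k:np.round(s[k],3) for k in('clock','eef_pos','eef_rot','wrist_force','moment','finger_gap')})
c=camera('side');crop(c['color'],280,130,60,60,10,'pics/side18.png')"
```

```text
{'clock': np.float64(18.675), 'eef_pos': array([542.665,  97.892, 123.731]), 'eef_rot': array([3.138, 0.   , 1.613]), 'wrist_force': array([ 2.303, -0.77 ,  9.212]), 'moment': array([-0.31 , -0.496,  0.181]), 'finger_gap': np.float64(9.595)}
```

View pics/side18.png

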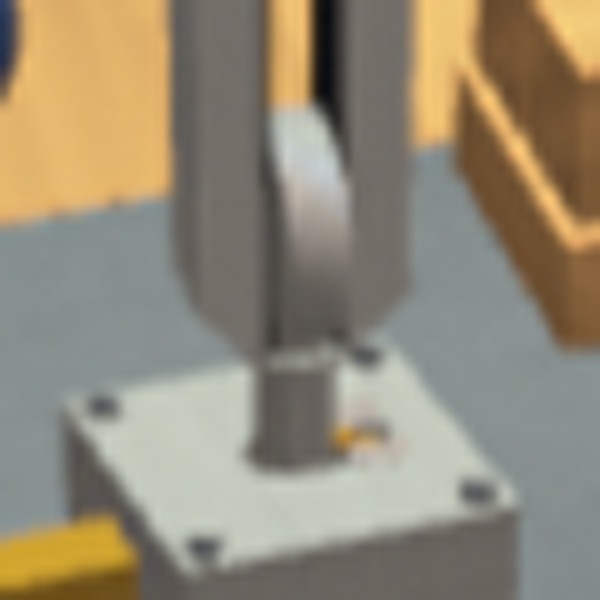

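The key stands upright and home in the lock. The shank enters at crop (290,460), the disc is edge-on between the fingers and the bolt is drawn back. I'm handing in.

```bash
python3 -c "
from cell import *
print(sign_off()); s=read_state(); print(s['clock'],s['eef_pos'],s['eef_rot'],s['wrist_force'],s['finger_gap'])"
```

```text
the job is handed in; nothing more can be done
None
the job is handed in; nothing more can be done
```

I took the steel disc-headed key out of its block, pushed it over the lock's post and past the pins until it was home, and turned it clockwise. I handed the job in at about 18.7 s, still gripping the key and holding it turned. No verdict was reported.

**Home:** The key bottomed at TCP z 123.7–123.9 mm, which puts the tip at about 70 mm, the seat height. A light downward push of about 9 N stayed on at the end.

**Turned:** The wrist turned 1.71 rad from where the key went in. Allowing for the 0.06 rad of play, the plug should be at about 1.6 rad. That is worked out from the wrist turn, since the plug angle cannot be read directly. The side picture shows the bolt drawn clear of its keeper.

**Grip and pose:** The finger opening read 9.6 mm on the 10 mm head at 60 N grip. The key looked upright, with only about 2 N of sideways force. The other key and the objects in the side view looked unmoved.

**What disagreed or failed:**
- The two cameras differed by about 3–5 mm on the lock's position, so I lined the key up relative to the lock in the side view and by feel.
- One move call was refused because some rows had no "turn" value. I sent it again in full.
- The pins felt lighter than described: the most I read on the way past them was about 7 N, against 8–16 N. The wrist torque read 0.18 N m at the end, above the spring's 0.1 N m; that may be noise or the plug nearing its stop.

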